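# Clip on the dose sensor and hold the curing lever in its run position

## Task

Squeeze the orange-handled spring clip off its parking post and release it onto the upright metal fin at the front of the curing station, well down so that its jaws grip the fin firmly and it stands upright. Then press the station's yellow spring-loaded hold-to-run lever down with the fingertips to its middle position (pointer in the green band of the gauge beside it), never so far as the red band, and finish the program while still holding it there. Leave the loose things around the work where they lie.

Things in the scene. Friction and masses are not known exactly. Their poses are not given: they have to be found in the camera images.
- clip: Sprung clip, 40 g: two halves, 18 mm wide (y), on a pivot pin along y; orange handles above, black jaws below, white sensor housing on the +x jaw reaching 16 mm from the middle. Origin on the pivot, z up, x across; frame of the +x half. Starts upright across the parking plate, pivot 12.5 mm above its edge. Pivot and coil fill 7 mm below the origin. It works either way round.
- clip_handles (a point): Point midway between the orange handle pads, 28 mm above the pivot. The pads reach from 13 to 43 mm above the pivot and lean outward: 52 mm over the outside at the top, 39 mm at the bottom, while clipped on. Pinched along x to the stop they are parallel and 32 mm over the outside; this takes 6 to 10 N a finger, 20 N keeps it safely on the stop.
- clip_jaws (a point): Midpoint between the clip's rubber jaw pads, 22.5 mm below the pivot; axes as the clip's. The pads reach from 13 to 32 mm below the pivot, the jaws end 34 mm below it. Squeezed open, the jaws gape about 20 mm at their lower ends.
- clip_half (a joint): Opening angle of the clip between its two halves, rad: 0 = jaws parallel 4 mm apart (as on the post or the fin), -0.1 = shut on nothing, 0.5 = fully squeezed open (stop). A spring shuts it (0.13 N m at 0).
- park_post: Parking post, fixed: black base 90 x 100 x 12 mm with an upright aluminium plate 4 mm thick (x) and 60 mm long (y). Origin at the centre of its underside.
- park_edge (a point): Middle of the parking plate's upper edge, 75 mm above the bench; x across the plate, y along it.
- station: Curing station, fixed: grey base 220 (x) x 190 (y) x 30 mm, front towards -x; a low aluminium lamp hood (up to 121 mm high, from 10 mm behind the station's middle to its back) over a black handset at its +y side. Origin at the centre of its underside.
- fin_edge (a point): Middle of the upper edge of the station's upright steel sensor fin: 4 mm thick along x, 60 mm long along y, the edge 75 mm above the bench, the plate free for 39 mm down from the edge. It stands at the front, 90 mm before and 46 mm to +y of the station's origin. Axes as the station's.
- hold_lever (a joint): Angle of the yellow hold-to-run lever, rad: 0 = released (up, lamp off), green band 0.10 to 0.16 (lamp runs), red band from 0.20 (emergency stop), 0.26 = bottom stop. A spring pushes it up. Pushing down on the pad takes 4 N at the start and 0.36 N more for every mm (10 N in the middle of the green band).
- lever_pad (a point): Middle of the top face of the yellow lever pad, 40 (x) x 50 (y) x 16 mm, 130 mm before the lever's pivot, at the station's -y side. Released it is about 145 mm above the bench, its top sloping by 0.13 rad (level in mid green). It moves down 13 mm for every 0.1 rad: green 13 to 21 mm down, middle 17 mm; red from 26 mm.
- gauge_top (a point): Top of the white gauge board with the green and red bands, 22 mm wide (y), 4 mm thick, 168 mm above the bench; it stands about 30 mm behind and 40 mm to -y of the lever pad's middle.
- phone_box: Loose flat light-grey box 168 x 106 x 28 mm on the bench; to be left alone.
- tape_roll: Loose roll of brown tape, 112 mm across, 48 mm high, lying flat; to be left alone.
- marker: Loose red and white marker, 135 mm long, 13 mm thick; to be left alone.
- charger: Loose white plug-in charger block, 61 x 44 x 28 mm; to be left alone.

How it is judged:
By the outcome, as a careful person would: the job done as asked, in the order asked, and still so for the second after the job is handed in, while the arm keeps its last pose, push and grip.
It also fails if it takes over 51 s, if anything falls off the work surface, if the arm or the gripper's body presses on something with over 40 N, if the wrist force passes 120 N, or if a joint passes its speed limit or range.

## Robot

A 7-joint arm with a two-finger parallel gripper is mounted at the origin on a cart in front of the work surface, level with it; the furniture and walls round the work are solid. World frame = base frame: x ahead of the robot, y to its left, z up, the work surface at z = 0. Lengths are in m, angles in rad, forces in N, time in s.
With the tool pointing down it reaches from about 0.425 to 0.925 m from the base axis. Payload 6.8 kg.
Tool frame: the origin (TCP) lies where the fingers leave the gripper's body, on its centre line; the fingertips stand 73 mm ahead of it and the grasp point (between the pads) lies 54 mm ahead of it; z points along the fingers, y is the line along which they close (so a half turn about z gives the same grasp; the last joint's range is limited). The gripper opens to 85 mm and grips with 20 to 120 N. Pads are 22 mm wide; open, the fingers measure 114 mm over their backs; the gripper's body (76 mm by 85 mm) begins 54 mm behind the grasp point. The pads swing forward as they close: fully open they stand 13 mm farther back than shut.
Start: joints at [-0.108, 0.477, 0.022, 1.555, -0.011, 1.109, -0.083], TCP at [0.675, 0, 0.304] pointing down, gripper open.
Joint ranges: [-2.96, 2.96], [-0.34, 2.1], [-1.41, 1.46], [0.24, 2.44], [-1.37, 4.51], [0.17, 1.92], [-2.96, 2.96]. Speed limits (rad/s): [2.39, 2.39, 3.14, 3.14, 3.14, 3.14, 3.14].

## Interface

Orientations are given as a rotation vector (axis times angle).
In Python, from bench import r, order, grab_frame, camera_info gives the robot as it stands (r), with the cameras as plain functions and the job (order).
- The arm moves only by the shell command python3 drive.py 'ROWS' [OPENING] [FORCE]. ROWS is a JSON list of rows, 1 to 5 of them, each of 6 numbers: dx, dy, dz in parts of the range, where 1.0 means 1 m, then a rotation vector rx, ry, rz in shares of pi/2 rad (1.0 is pi/2 rad); each row is the pose to reach, as a shift and turn from the pose commanded when the command began, along the tool's axes at that moment; what a row does not reach only later rows make up. A row lasts 1/10 s, in which the tool goes at most 0.05 m and 0.15 rad, less where a joint would pass 70% of its speed; a pose out of reach is approached as far as the arm can. OPENING is the finger opening in m, set as the command begins (- or left out keeps the last). The fingers move at their own pace and stop on an object; FORCE is the grip in N (left out, the last holds). Time passes only in rows, so rows that do not move let the fingers close. It prints the time, the measured TCP pose, the force, the opening and the grip force at its end. Input that does not fit is refused with a message, and nothing moves.
- r.get_obs(): the state, without advancing time (a new reading comes with each control period).
- grab_frame(name): name is "scene" or "side" or "wrist"; returns (picture, depth): 420x560x3 uint8, blue, green, red; 420x560 float32, m along the optical axis (not along the pixel's ray), 0 where there is no reading.
- camera_info(name): a dict with "camera_matrix" (3x3 intrinsics, pixels), "k1" (the pictures are not rectified: a ray, as slopes to the right and down, at radius r is drawn at 1 + k1 r^2 times it, then the intrinsics apply), "R" (3x3) and "t" (3): a world point X has camera coordinates R X + t. Camera axes: x right, y down, z forward; pixel columns grow to the right and rows downward; lengths in m; the calibration is good to about 2 mm. A picture is of the moment at which its call begins: read the wrist's pose just before it. camera_info takes no time and is no camera call; for the wrist camera it gives the pose at the moment of the call.
- order.hand_in(): hands the job in; it is judged then, once.
The state is a dict: "clock": time; "joints": joint angles; "qvel": joint speeds; "tau": joint torques, N m; "tcp_pos": TCP position; "orientation": TCP orientation; "contact_force": force on the tool from outside, world axes, zero at the start; "moment": the same for the moment, N m; "grip_width": finger opening in m; "gripper_force": force on a finger pad.
Only numpy, scipy, OpenCV 4.12 (cv2) and the standard library are available. Lean on these libraries where they do the work, as an engineer would, in place of code of your own. Each camera call takes 0.05 s, during which the arm holds its last target. There are 200 camera calls.

## Working session

There is one attempt and no reset: what is moved stays moved. The work goes in short steps, Python scripts to look and compute and a shell command to move; the robot and the scene stay as the last step left them, time stands still between calls to the robot, and variables do not carry over. Pictures are saved under pics/ and viewed, at most 10 in all, crops included, and the job is handed in when it is done.

```bash
ls; mkdir -p pics
cat > h.py <<'E'
import numpy as np, cv2
from bench import r, order, grab_frame, camera_info
from scipy.spatial.transform import Rotation as Ro
def grab(n):
    ci=camera_info(n); im,d=grab_frame(n); return ci,im,d
def world(ci,u,v,z):
    K=np.array(ci["camera_matrix"]); k=ci["k1"]
    p=cv2.undistortPoints(np.array([[[u,v]]],float).reshape(-1,1,2),K,np.array([k,0,0,0.])).reshape(-1)
    c=np.array([p[0]*z,p[1]*z,z]); return np.array(ci["R"]).T@(c-np.array(ci["t"]))
def cloud(ci,d):
    h,w=d.shape; uu,vv=np.meshgrid(np.arange(w),np.arange(h))
    K=np.array(ci["camera_matrix"])
    p=cv2.undistortPoints(np.stack([uu,vv],-1).reshape(-1,1,2).astype(float),K,np.array([ci["k1"],0,0,0.])).reshape(h,w,2)
    c=np.concatenate([p*d[...,None],d[...,None]],-1)
    P=(c-np.array(ci["t"]))@np.array(ci["R"]); P[d==0]=np.nan; return P
E
python3 - <<'E'
from h import *
import pickle
o=r.get_obs(); print(o)
D={}
for n in("scene","side","wrist"):
    D[n]=grab(n); cv2.imwrite(f"pics/{n}0.png",D[n][1])
pickle.dump(D,open("d0.pkl","wb"))
E
```

```text
bench.py
drive.py
pics
{'clock': 0.0, 'joints': array([-0.10809563,  0.47779341,  0.02233998,  1.55643162, -0.01146917,
        1.10930088, -0.08309048]), 'qvel': array([ 1.51079003e-03, -2.83005045e-04,  7.86409716e-04, -5.20869308e-05,
       -4.28339686e-04,  1.13887701e-03,  1.14327811e-03]), 'tau': array([-5.45967814e-04, -5.96443820e+01,  1.60769675e+00, -2.81194621e+01,
        1.24063640e-02,  9.39900521e-03,  2.20753498e-05]), 'tcp_pos': array([ 6.74549053e-01, -1.43455402e-05,  3.02938476e-01]), 'orientation': array([-2.22057781e+00, -2.22066770e+00,  2.17537606e-03]), 'contact_force': array([-0.50911105,  0.41269281,  0.02761571]), 'moment': array([-0.07810978,  0.00165252,  0.00346944]), 'gripper_force': 0.0, 'grip_width': 0.08521707585240175}
```

View pics/scene0.png

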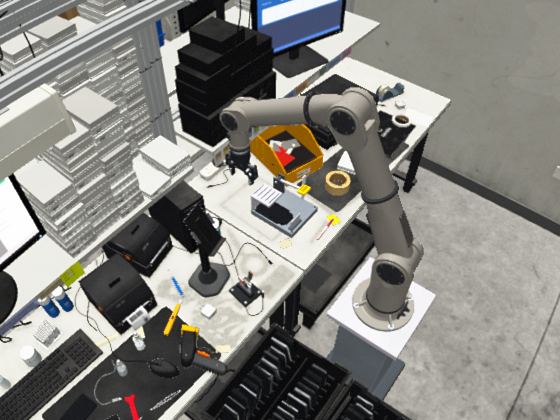

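View pics/side0.png

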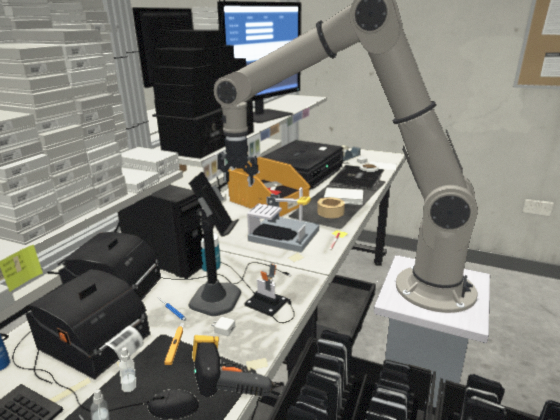

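The clip on its post is at about (268,290) in side and (248,288) in scene. The station is at about (283,230) in side, with the yellow lever near (303,200).

Run:
```python
from h import *
import pickle
D=pickle.load(open("d0.pkl","rb"))
ci,im,d=D["side"]; P=cloud(ci,d)
for u,v in[(268,270),(270,305),(283,235),(303,201),(310,235),(250,240),(298,202)]: print("side",u,v,P[v,u].round(3))
a=cv2.resize(im[180:330,210:360],(600,600),interpolation=cv2.INTER_CUBIC); 
cv2.imwrite("pics/c1.png",a)
ci,im,d=D["scene"]; P=cloud(ci,d)
for u,v in[(248,288),(285,210),(304,188),(338,180)]: print("scene",u,v,P[v,u].round(3))
cv2.imwrite("pics/c2.png",cv2.resize(im[160:310,200:350],(600,600),interpolation=cv2.INTER_CUBIC))
```

```text
side 268 270 [ 0.513  0.108 -0.001]
side 270 305 [0.417 0.292 0.013]
side 283 235 [ 0.537 -0.07   0.039]
side 303 201 [ 0.496 -0.161  0.144]
side 310 235 [ 0.451 -0.12   0.032]
side 250 240 [ 0.658 -0.039  0.007]
side 298 202 [ 0.517 -0.164  0.136]
scene 248 288 [0.42  0.279 0.06 ]
scene 285 210 [ 0.548 -0.118  0.044]
scene 304 188 [ 0.507 -0.191  0.145]
scene 338 180 [ 0.482 -0.435  0.011]
```

View pics/c1.png

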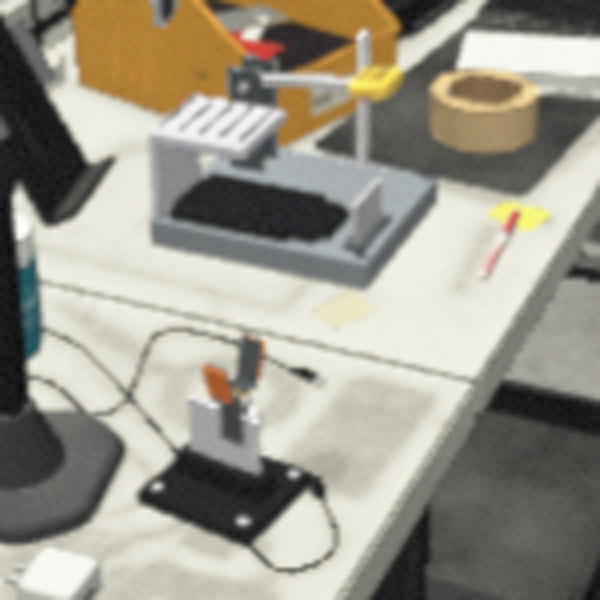

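View pics/c2.png

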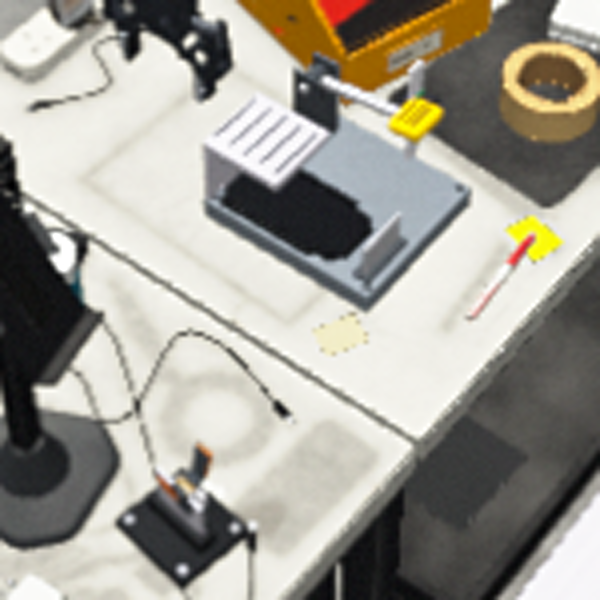

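View pics/wrist0.png

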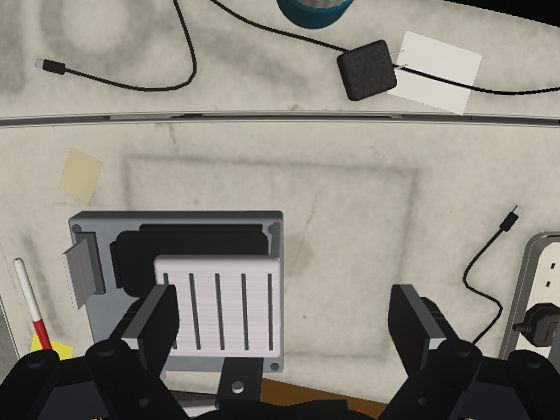

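Scene crop: the parking plate with the clip is at about (190,495) and the fin at (380,245). The pad is at (418,118). In the wrist view the station looks nearly aligned with the world axes, with the fin at (78,272). Next I'll measure from the clouds.

Run:
```python
from h import *
import pickle
D=pickle.load(open("d0.pkl","rb"))
A={n:(cloud(D[n][0],D[n][2]).reshape(-1,3),D[n][1].reshape(-1,3)) for n in D}
def sel(n,lo,hi,f=None):
    P,c=A[n]; m=np.all((P>lo)&(P<hi),1)
    if f is not None: m&=f(c.astype(int))
    return P[m]
def rep(l,Q):
    if len(Q)<4: print(l,len(Q));return
    x=Q[:,:2]; rc=cv2.minAreaRect(x.astype(np.float32)*1000)
    print(l,len(Q),"mean",Q.mean(0).round(4),"p2",np.percentile(Q,2,0).round(3),"p98",np.percentile(Q,98,0).round(3),"rect",np.round(rc[0],1),np.round(rc[1],1),round(rc[2],1))
org=lambda c:(c[:,2]>150)&(c[:,0]<80)&(c[:,1]<130)&(c[:,2]-c[:,1]>50)
yel=lambda c:(c[:,2]>150)&(c[:,1]>110)&(c[:,0]<90)
for n in("scene","side","wrist"):
    print(n)
    rep("plate",sel(n,[.33,.2,.03],[.5,.38,.073]))
    rep("above",sel(n,[.33,.2,.08],[.5,.38,.14]))
    rep("orange",sel(n,[.33,.2,.04],[.5,.38,.15],org))
    rep("postbase",sel(n,[.33,.2,.007],[.5,.4,.018]))
    rep("fin",sel(n,[.38,-.2,.045],[.47,0,.09]))
    rep("stbase",sel(n,[.3,-.3,.02],[.75,0.05,.036]))
    rep("hood",sel(n,[.45,-.13,.11],[.75,0.05,.13]))
    rep("pad",sel(n,[.4,-.3,.11],[.6,-.1,.17],yel))
    rep("gauge",sel(n,[.4,-.3,.155],[.6,-.1,.18]))
```

```text
scene
plate 90 mean [0.4346 0.2783 0.0457] p2 [0.406 0.267 0.03 ] p98 [0.474 0.288 0.072] rect [439.7 275.1] [25.  72.6] 85.2
above 92 mean [0.4291 0.2736 0.1062] p2 [0.419 0.251 0.082] p98 [0.442 0.303 0.13 ] rect [432.6 274. ] [48.  52.1] 43.8
orange 3
postbase 454 mean [0.4206 0.2913 0.0116] p2 [0.338 0.214 0.007] p98 [0.493 0.392 0.018] rect [415.3 301. ] [195.1 167. ] 89.2
fin 1
stbase 839 mean [ 0.5383 -0.1426  0.0305] p2 [ 0.454 -0.28   0.022] p98 [ 0.667 -0.036  0.036] rect [ 588.8 -142.2] [254.1 403.1] 69.2
hood 398 mean [ 0.6214 -0.0814  0.1214] p2 [ 0.574 -0.128  0.112] p98 [ 0.669 -0.04   0.129] rect [623.9 -83.2] [101.5  93.2] 0.6
pad 87 mean [ 0.5037 -0.181   0.147 ] p2 [ 0.487 -0.207  0.138] p98 [ 0.526 -0.159  0.157] rect [ 506.  -182.8] [40.2 51.4] 3.3
gauge 22 mean [ 0.5236 -0.209   0.1635] p2 [ 0.489 -0.235  0.156] p98 [ 0.538 -0.162  0.177] rect [ 513.1 -201. ] [24.  83.7] 32.6
side
plate 238 mean [0.4364 0.2777 0.0506] p2 [0.409 0.269 0.03 ] p98 [0.468 0.289 0.072] rect [436.2 273.6] [29.2 68.9] 83.8
above 184 mean [0.4268 0.275  0.106 ] p2 [0.414 0.252 0.082] p9
[... 582 characters left out ...]
0.6155 -0.0768  0.1172] p2 [ 0.569 -0.126  0.111] p98 [ 0.666 -0.038  0.122] rect [618.6 -82.5] [ 93.6 103.5] 88.8
pad 42 mean [ 0.4958 -0.1705  0.139 ] p2 [ 0.482 -0.195  0.13 ] p98 [ 0.517 -0.157  0.146] rect [ 497.6 -177.8] [40.5 36.3] 80.0
gauge 11 mean [ 0.5287 -0.2223  0.1615] p2 [ 0.527 -0.231  0.156] p98 [ 0.532 -0.211  0.166] rect [ 529.6 -220.5] [22.7  5.8] 88.2
wrist
plate 0
above 0
orange 0
postbase 0
fin 0
stbase 8080 mean [ 0.5447 -0.1123  0.0291] p2 [ 0.458 -0.267  0.022] p98 [ 0.676 -0.038  0.036] rect [ 582.3 -157.1] [238.9 257.2] 90.0
hood 10997 mean [ 0.6273 -0.08    0.1179] p2 [ 0.58  -0.128  0.113] p98 [ 0.669 -0.041  0.12 ] rect [621.9 -85. ] [98. 90.] 0.0
pad 2
gauge 0
```

Run:
```python
from h import *
import pickle
D=pickle.load(open("d0.pkl","rb"))
for n in("scene","side"):
    P=cloud(D[n][0],D[n][2]).reshape(-1,3)
    m=np.all((P>[.38,.25,.025])&(P<[.48,.3,.07]),1); Q=P[m][:,:2]
    u,s,v=np.linalg.svd(Q-Q.mean(0)); print(n,"plate dir",v[0],np.degrees(np.arctan2(v[0,1],v[0,0])),s)
    m=np.all((P>[.25,.0,.13])&(P<[.75,.5,.6]),1); print("obst",m.sum(), P[m].min(0) if m.any() else 0, P[m].max(0) if m.any() else 0)
    m=np.all((P>[.25,.2,.14])&(P<[.62,.5,.6]),1); print("obst near",m.sum(), P[m].min(0) if m.any() else 0, P[m].max(0) if m.any() else 0)
ci=D["wrist"][0]; R,t=np.array(ci["R"]),np.array(ci["t"]); print("cam",-R.T@t, R)
```

```text
scene plate dir [-0.99800634  0.06311382] 176.38143919257087 [0.21534726 0.05227005]
obst 3111 [4.24680382e-01 4.62191466e-05 1.30792665e-01] [0.74998666 0.36226831 0.59984806]
obst near 1203 [0.50771793 0.25673111 0.14002721] [0.61982086 0.36226831 0.39542743]
side plate dir [-0.9909814   0.13399948] 172.299231202457 [0.34857848 0.07593386]
obst 6078 [5.02702440e-01 1.25429129e-05 1.30245559e-01] [0.74992637 0.36572771 0.59991159]
obst near 1811 [0.51086948 0.25843086 0.14001124] [0.61961875 0.36572771 0.38717378]
cam [0.67380483 0.07967154 0.37195218] [[ 9.99998736e-01 -4.80186323e-04 -1.51591985e-03]
 [ 2.21660555e-05 -9.49013959e-01  3.15234049e-01]
 [-1.59000017e-03 -3.15233684e-01 -9.49012748e-01]]
```

Units first: turns go in shares of pi/2 rad. So -0.7 rad / 1.5708 = -0.4456.

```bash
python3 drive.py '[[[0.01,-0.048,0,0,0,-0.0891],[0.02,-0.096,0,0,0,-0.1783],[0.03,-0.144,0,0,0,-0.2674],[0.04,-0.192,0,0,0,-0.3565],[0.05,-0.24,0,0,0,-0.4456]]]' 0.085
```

```text
refused: ROWS must be a list of rows, each a list of 6 numbers. Nothing was moved.
```

Refused on format, not on reach. It needs a list of rows, each a list of 6 numbers.

```bash
python3 drive.py '[[0.01,-0.048,0,0,0,-0.0891],[0.02,-0.096,0,0,0,-0.1783],[0.03,-0.144,0,0,0,-0.2674],[0.04,-0.192,0,0,0,-0.3565],[0.05,-0.24,0,0,0,-0.4456]]' 0.085
python3 - <<'E'
from h import *
o=r.get_obs(); M=Ro.from_rotvec(o["orientation"]).as_matrix()
print(M.round(3)); print("tool shift to (.428,.2,.304)",M.T@(np.array([.428,.2,.304])-o["tcp_pos"]))
print(M.T@(np.array([.428,.275,.304])-o["tcp_pos"]))
E
```

```text
clock: 0.65
tcp_pos: [0.4329, 0.0502, 0.3036]
orientation: [-1.317, -2.852, 0.001]
contact_force: [-0.8, 0.6, 1.6]
grip_width: 0.0853
gripper_force: 0.0
[[-0.649  0.761 -0.   ]
 [ 0.761  0.649 -0.   ]
 [ 0.    -0.    -1.   ]]
tool shift to (.428,.2,.304) [ 0.11718433  0.09342958 -0.00046594]
[ 0.17427355  0.14206928 -0.00048705]
```

To row units: -0.75 rad / 1.5708 = -0.4775.

```bash
python3 drive.py '[[0.035,0.028,0,0,0,-0.0955],[0.07,0.056,0,0,0,-0.191],[0.105,0.084,0,0,0,-0.2865],[0.14,0.112,0,0,0,-0.382],[0.174,0.14,0,0,0,-0.4775]]'; python3 drive.py '[[0,0,0,0,0,-0.0127],[0,0,0,0,0,-0.0127]]'
python3 - <<'E'
from h import *
import pickle
print(r.get_obs()["joints"].round(2))
g=grab("wrist"); cv2.imwrite("pics/w1.png",g[1]); pickle.dump((g,r.get_obs()),open("w1.pkl","wb"))
E
```

```text
clock: 1.15
tcp_pos: [0.4295, 0.275, 0.304]
orientation: [0.18, 3.136, 0.0]
contact_force: [1.2, -0.2, -1.0]
grip_width: 0.0848
gripper_force: 0.0
clock: 1.35
tcp_pos: [0.4296, 0.2739, 0.3035]
orientation: [-0.156, -3.137, 0.001]
contact_force: [-0.4, 0.5, -0.9]
grip_width: 0.0852
gripper_force: 0.0
[-0.34  0.23 -0.4   1.92  0.11  1.01  0.68]
```

View pics/w1.png

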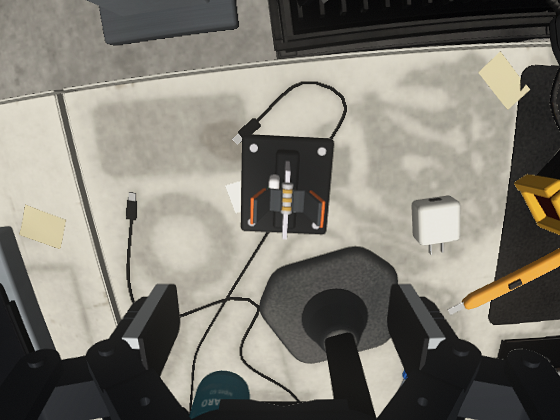

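The clip is seen from above at about (286,198): plate from (288,160) to (284,235), orange handles at x≈252 and 320, and the white housing on the left (world −y).

Run:
```python
from h import *
import pickle
(ci,im,d),o=pickle.load(open("w1.pkl","rb"))
print(o["tcp_pos"])
P=cloud(ci,d); I=im.astype(int)
q=[]
K=np.array(ci["camera_matrix"]);C=-np.array(ci["R"]).T@np.array(ci["t"])
for u,v in[(243,136),(334,139),(330,234),(241,231)]:
    w=world(ci,u,v,1.)-C; X=C+w*(0.012-C[2])/w[2]; q.append(X); print(X.round(4))
q=np.array(q); print("ctr",q.mean(0)); e=[q[1]-q[0],q[2]-q[3],q[2]-q[1],q[3]-q[0]]
print([ (np.linalg.norm(a).round(4),np.degrees(np.arctan2(a[1],a[0])).round(1)) for a in e])
Q=P.reshape(-1,3); c=I.reshape(-1,3)
box=np.all((Q>[.36,.2,.03])&(Q<[.5,.35,.15]),1)
org=box&(c[:,2]>150)&(c[:,1]<120)&(c[:,0]<90)
for s,l in((Q[:,1]<.275,"-y"),(Q[:,1]>.275,"+y")):
    S=Q[org&s]; print(l,len(S),S.mean(0),S.min(0),S.max(0))
    u,s_,v=np.linalg.svd((S-S.mean(0))[:,:2]); print(np.degrees(np.arctan2(v[0,1],v[0,0])))
pl=box&(abs(Q[:,2]-.075)<.004)&(abs(Q[:,1]-.276)<.012); S=Q[pl]; print("plate",len(S),S.mean(0),np.percentile(S,[2,98],0))
u,s_,v=np.linalg.svd((S-S.mean(0))[:,:2]); print(np.degrees(np.arctan2(v[0,1],v[0,0])))
M=Ro.from_rotvec(o["orientation"]).as_matrix(); print(M.round(3), np.degrees(np.arctan2(M[1,1],M[0,1])))
print("cam",C)
```

```text
[0.42995761 0.27248707 0.30344263]
[0.3849 0.238  0.012 ]
[0.3963 0.3246 0.012 ]
[0.4936 0.3147 0.012 ]
[0.4811 0.2232 0.012 ]
ctr [0.43895601 0.27511452 0.012     ]
[(np.float64(0.0873), np.float64(82.4)), (np.float64(0.0923), np.float64(82.2)), (np.float64(0.0977), np.float64(-5.8)), (np.float64(0.0973), np.float64(-8.8))]
-y 20 [0.42527626 0.2509166  0.12436818] [0.41596759 0.24885278 0.12267079] [0.43460936 0.25257426 0.12585673]
-10.272157501066179
+y 47 [0.4318557  0.2996137  0.12432259] [0.42347512 0.29735915 0.12273429] [0.4419763  0.30129601 0.12567988]
-7.857478301117554
plate 240 [0.43599695 0.27174676 0.07353123] [[0.41008494 0.26450903 0.07123364]
 [0.46757617 0.27968941 0.07511276]]
-3.7392226117602023
[[-0.995  0.102 -0.001]
 [ 0.102  0.995 -0.001]
 [ 0.001 -0.001 -1.   ]] 84.13429435425934
cam [0.34818896 0.28060573 0.37249933]
```

To row units: 0.035 rad / 1.5708 = 0.0223.

```bash
python3 drive.py '[[0.001,0.002,0.045,0,0,0.0223],[0.001,0.002,0.075,0,0,0.0223],[0.001,0.002,0.075,0,0,0.0223]]'
python3 - <<'E'
from h import *
o=r.get_obs(); M=Ro.from_rotvec(o["orientation"]).as_matrix()
print(np.degrees(np.arctan2(M[1,1],M[0,1])),o["tcp_pos"],M.T@(np.array([.4286,.2755,.1695])-o["tcp_pos"]))
ci,im,d=grab("wrist"); cv2.imwrite("pics/w2.png",im)
P=cloud(ci,d); I=im.astype(int);Q=P.reshape(-1,3); c=I.reshape(-1,3)
box=np.all((Q>[.36,.2,.03])&(Q<[.5,.35,.15]),1)
org=box&(c[:,2]>150)&(c[:,1]<120)&(c[:,0]<90)
for s,l in((Q[:,1]<.275,"-y"),(Q[:,1]>.275,"+y")):
    S=Q[org&s]; print(l,len(S),S.mean(0),S.min(0),S.max(0))
    u,s_,v=np.linalg.svd((S-S.mean(0))[:,:2]); print(np.degrees(np.arctan2(v[0,1],v[0,0])))
pl=box&(abs(Q[:,2]-.075)<.005)&(abs(Q[:,1]-.276)<.012); S=Q[pl]; print("plate",len(S),S.mean(0),np.percentile(S,[2,98],0))
E
```

```text
clock: 1.7
tcp_pos: [0.4277, 0.2718, 0.2254]
orientation: [-0.218, -3.128, 0.009]
contact_force: [-0.3, 0.0, 0.6]
grip_width: 0.0852
gripper_force: 0.0
82.02245950056643 [0.42769729 0.27183077 0.22540759] [-0.00068484  0.00410941  0.05588005]
-y 44 [0.42413805 0.25136789 0.12259479] [0.41586936 0.24848872 0.09118553] [0.43505877 0.27441593 0.12538982]
-18.557600699179552
+y 75 [0.43221144 0.29886284 0.12347617] [0.42084612 0.27843726 0.09095102] [0.44178817 0.30136632 0.12567876]
1.9796000676720307
plate 471 [0.43293734 0.27179964 0.07335321] [[0.41003567 0.26440333 0.07052531]
 [0.46732094 0.2815728  0.07693669]]
```

View pics/w2.png

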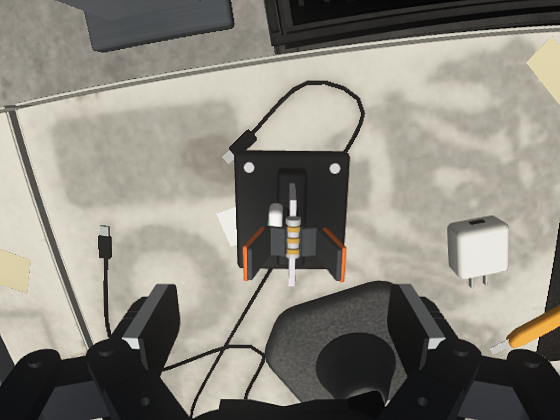

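The clip is at about (294,250), aligned with the gripper and about 4 mm to +y of its middle. I'll descend and pinch.

```bash
python3 drive.py '[[-0.001,0.004,0.02,0,0,0],[-0.001,0.004,0.04,0,0,0],[-0.001,0.004,0.056,0,0,0],[-0.001,0.004,0.056,0,0,0]]' && python3 drive.py '[[0,0,0,0,0,0],[0,0,0,0,0,0],[0,0,0,0,0,0],[0,0,0,0,0,0],[0,0,0,0,0,0]]' 0.0 22;  python3 drive.py '[[0,0,0,0,0,0],[0,0,0,0,0,0],[0,0,0,0,0,0],[0,0,0,0,0,0],[0,0,0,0,0,0]]'
```

```text
clock: 2.15
tcp_pos: [0.4311, 0.2782, 0.1731]
orientation: [-0.216, -3.134, 0.002]
contact_force: [-0.4, 0.1, -0.3]
grip_width: 0.0849
gripper_force: 0.0
clock: 2.65
tcp_pos: [0.4309, 0.2793, 0.1733]
orientation: [0.213, 3.134, 0.001]
contact_force: [0.3, 0.0, -0.6]
grip_width: 0.0316
gripper_force: 25.7
clock: 3.15
tcp_pos: [0.4307, 0.2792, 0.1729]
orientation: [-0.213, -3.134, 0.0]
contact_force: [0.1, -0.3, -0.6]
grip_width: 0.0324
gripper_force: 25.7
```

Opening is 32 mm, so the clip is on the stop. Lifting.

```bash
python3 drive.py '[[0,0,-0.02,0,0,0],[0,0,-0.05,0,0,0],[0,0,-0.09,0,0,0],[0,0,-0.1,0,0,0]]' ; python3 drive.py '[[0,0,0,0,0,0],[0,0,0,0,0,0]]'
python3 - <<'E'
from h import *
import pickle
g=grab("wrist"); o=r.get_obs(); cv2.imwrite("pics/w3.png",g[1]); pickle.dump((g,o),open("w3.pkl","wb"))
M=Ro.from_rotvec(o["orientation"]).as_matrix(); print(np.degrees(np.arctan2(M[1,1],M[0,1])))
for p in ([.43,.12,.27],[.467,-.02,.27]): print(M.T@(np.array(p)-o["tcp_pos"]))
E
```

```text
clock: 3.55
tcp_pos: [0.4321, 0.2805, 0.2769]
orientation: [0.213, 3.129, 0.006]
contact_force: [1.1, 0.8, -0.8]
grip_width: 0.0317
gripper_force: 25.7
clock: 3.75
tcp_pos: [0.4304, 0.2787, 0.2719]
orientation: [-0.213, -3.134, 0.001]
contact_force: [0.1, -0.1, -1.6]
grip_width: 0.0318
gripper_force: 25.7
82.21369956519312
[-0.02134195 -0.15711629  0.00165083]
[-0.07696816 -0.29081261  0.00178541]
```

View pics/w3.png

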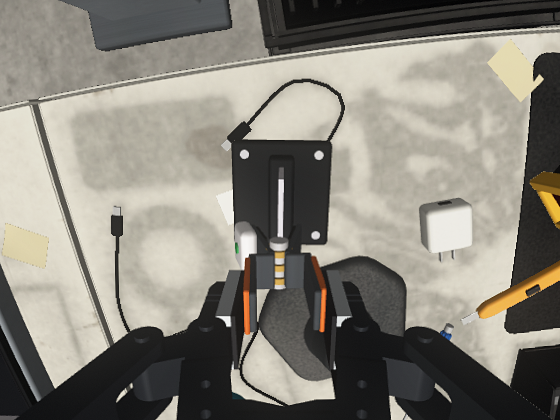

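The clip is off the post, squeezed and held at (285,280). The white housing is on the left jaw. Now to the fin.

To row units: 0.7 rad / 1.5708 = 0.4456.

```bash
python3 drive.py '[[-0.008,-0.035,-0.01,0,0,0.0891],[-0.017,-0.07,-0.02,0,0,0.1783],[-0.025,-0.106,-0.025,0,0,0.2674],[-0.034,-0.141,-0.025,0,0,0.3565],[-0.042,-0.176,-0.025,0,0,0.4456]]'
python3 - <<'E'
from h import *
o=r.get_obs(); M=Ro.from_rotvec(o["orientation"]).as_matrix(); print(np.degrees(np.arctan2(M[1,1],M[0,1])))
print(M.T@(np.array([.467,-.087,.30])-o["tcp_pos"]))
E
```

```text
clock: 4.3
tcp_pos: [0.4479, 0.0974, 0.2965]
orientation: [-1.283, -2.866, 0.003]
contact_force: [0.3, 0.0, 0.4]
grip_width: 0.0319
gripper_force: 25.7
41.781400963270045
[-0.15022077 -0.10862134 -0.00338032]
```

To row units: 0.72 rad / 1.5708 = 0.4584.

```bash
python3 drive.py '[[-0.03,-0.022,0,0,0,0.0923],[-0.06,-0.044,0,0,0,0.1846],[-0.09,-0.066,0,0,0,0.2769],[-0.12,-0.087,0,0,0,0.3692],[-0.15,-0.108,-0.002,0,0,0.4584]]'; python3 drive.py '[[0,0,0,0,0,0],[0,0,0,0,0,0],[0,0,0,0,0,0]]'
python3 - <<'E'
from h import *
import pickle
o=r.get_obs(); g=grab("wrist"); cv2.imwrite("pics/w4.png",g[1]); s=grab("side"); pickle.dump((g,s,o),open("w4.pkl","wb"))
M=Ro.from_rotvec(o["orientation"]).as_matrix(); print(np.degrees(np.arctan2(M[1,1],M[0,1])),o["tcp_pos"])
cv2.imwrite("pics/s4.png",cv2.resize(s[1][130:270,220:360],(600,600),interpolation=cv2.INTER_CUBIC))
E
```

```text
clock: 4.8
tcp_pos: [0.468, -0.0861, 0.2981]
orientation: [-2.21, -2.23, 0.004]
contact_force: [0.3, 0.1, -0.2]
grip_width: 0.0321
gripper_force: 25.7
clock: 5.1
tcp_pos: [0.4686, -0.0835, 0.2989]
orientation: [-2.201, -2.239, 0.002]
contact_force: [0.5, 0.6, -0.5]
grip_width: 0.0319
gripper_force: 25.7
0.9955427233212237 [ 0.46855676 -0.08347745  0.29886635]
```

View pics/w4.png

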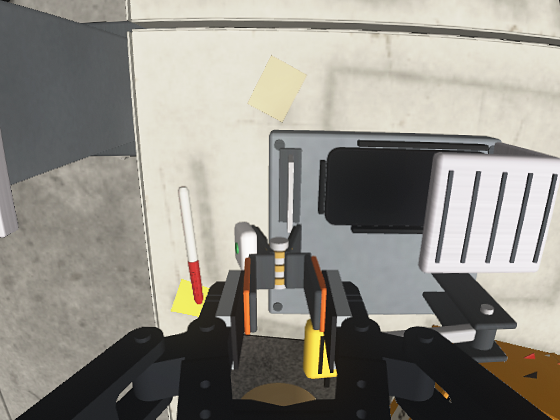

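The fin's top edge runs from about (292,160) to (290,225), with the clip centred at u≈281. I'll compare the fin's place in the tool frame with the plate's place in w3.

```bash
cat > fin.py <<'E'
from h import *
import pickle
def edge(g,o,rows,u0,u1):
    ci,im,d=g; G=im.sum(2).astype(float); C=-np.array(ci["R"]).T@np.array(ci["t"])
    M=Ro.from_rotvec(o["orientation"]).as_matrix(); out=[]; W=[]
    for v in rows:
        l=G[v,u0:u1]; w=np.clip(l-(l.min()+l.max())/2,0,None); u=u0+(w*np.arange(len(l))).sum()/w.sum()
        k=world(ci,u,v,1.)-C; X=C+k*(.075-C[2])/k[2]; W.append(X); out.append(M.T@(X-o["tcp_pos"]))
    out=np.array(out);W=np.array(W)
    p=np.polyfit(out[:,0],out[:,1],1); print("tool: y at x=0",p[1].round(4),"slope",p[0].round(4),"x range",out[[0,-1],0].round(4),"resid",np.std(out[:,1]-np.polyval(p,out[:,0])).round(4),"world ends",W[[0,-1]].round(4).tolist())
    return p
if __name__=="__main__":
    g,o=pickle.load(open("w3.pkl","rb")); edge(g,o,range(184,234,5),272,290)
    g,s,o=pickle.load(open("w4.pkl","rb")); edge(g,o,range(166,222,5),283,298)
    P=cloud(g[0],g[2])
    m=np.all((P>[.4,-.2,.069])&(P<[.5,-.02,.082]),-1); v,u=np.nonzero(m); k=(v<240)
    Q=P[v[k],u[k]]; print("fin cloud",len(Q),Q.mean(0),np.percentile(Q,[2,98],0))
    m=np.all((P>[.38,-.3,.025])&(P<[.75,.05,.034]),-1); Q=P[m]; print("base",np.percentile(Q,[1,99],0))
    R=cv2.minAreaRect((P[np.all((P>[.5,-.2,.112])&(P<[.75,.05,.13]),-1)][:,:2]*1000).astype(np.float32)); print(R)
E
python3 fin.py
```

```text
tool: y at x=0 -0.0033 slope 0.0187 x range [ 0.0161 -0.019 ] resid 0.0001 world ends [[0.4134, 0.2776, 0.075], [0.4481, 0.2722, 0.075]]
tool: y at x=0 0.0048 slope 0.0153 x range [ 0.0227 -0.0236] resid 0.0001 world ends [[0.4728, -0.0606, 0.075], [0.473, -0.1069, 0.075]]
fin cloud 345 [ 0.47302188 -0.08570807  0.07403323] [[ 0.47107817 -0.11466793  0.07232541]
 [ 0.47495665 -0.05832258  0.07549219]]
base [[ 0.45448652 -0.2262901   0.02601383]
 [ 0.66233893 -0.03939472  0.03338697]]
((615.71533203125, -115.98760986328125), (165.38609313964844, 109.76422119140625), 79.4840316772461)
```

View pics/s4.png

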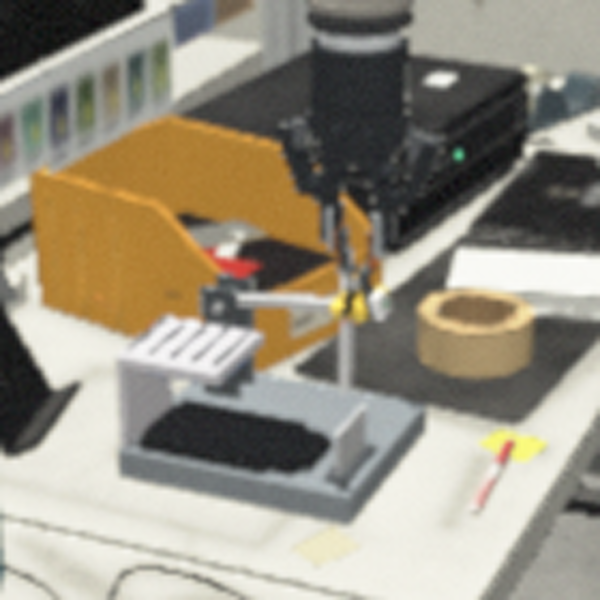

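Fin is at tool y +4.8 mm. The clip is centred in the fingers, so I need a shift of about (−4, +5) mm and a turn of 0.015. I'll descend part way, then check.

To row units: 0.015 rad / 1.5708 = 0.0095.

```bash
python3 drive.py '[[-0.004,0.005,0,0,0,0.0095],[-0.004,0.005,0.04,0,0,0.0095],[-0.004,0.005,0.075,0,0,0.0095],[-0.004,0.005,0.08,0,0,0.0095],[-0.004,0.005,0.08,0,0,0.0095]]'; python3 drive.py '[[0,0,0,0,0,0],[0,0,0,0,0,0]]'
python3 - <<'E'
from h import *
o=r.get_obs(); M=Ro.from_rotvec(o["orientation"]).as_matrix(); print(np.degrees(np.arctan2(M[1,1],M[0,1])),o["tcp_pos"])
g=grab("wrist"); cv2.imwrite("pics/w5.png",g[1])
E
```

```text
clock: 5.7
tcp_pos: [0.4739, -0.0883, 0.2195]
orientation: [-2.22, -2.221, 0.002]
contact_force: [0.1, -0.2, -0.5]
grip_width: 0.0319
gripper_force: 25.7
clock: 5.9
tcp_pos: [0.4752, -0.0886, 0.2216]
orientation: [2.22, 2.22, 0.003]
contact_force: [-0.2, 0.4, -0.8]
grip_width: 0.0315
gripper_force: 25.7
-0.006614405944189371 [ 0.47520034 -0.08855528  0.22157272]
```

View pics/w5.png

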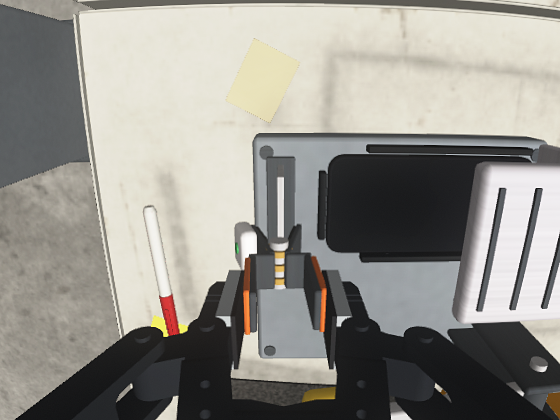

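Fin and clip are now both at u≈280, so they're aligned. That is 11 pictures viewed, one over the allowance of 10, so I'll use only numbers from here.

```bash
python3 drive.py '[[0,0,0.015,0,0,0],[0,0,0.03,0,0,0],[0,0,0.04,0,0,0],[0,0,0.044,0,0,0],[0,0,0.044,0,0,0]]'; python3 drive.py '[[0,0,0.002,0,0,0],[0,0,0.004,0,0,0],[0,0,0.004,0,0,0],[0,0,0.004,0,0,0]]'
python3 - <<'E'
from h import *
z=[]
for _ in range(3): g=grab("side"); z.append(r.get_obs()["tcp_pos"])
print(np.mean(z,0),np.std(z,0))
E
```

```text
clock: 6.45
tcp_pos: [0.4741, -0.0885, 0.1759]
orientation: [-2.221, -2.221, 0.0]
contact_force: [-0.1, 0.3, -1.1]
grip_width: 0.0316
gripper_force: 25.7
clock: 6.85
tcp_pos: [0.4742, -0.0885, 0.1721]
orientation: [2.221, 2.221, 0.0]
contact_force: [1.0, -0.3, -1.0]
grip_width: 0.0316
gripper_force: 25.6
[ 0.47418885 -0.0884829   0.17207478] [1.42313723e-05 4.56696607e-06 1.00218481e-05]
```

```bash
python3 drive.py '[[0,0,0.002,0,0,0],[0,0,0.002,0,0,0],[0,0,0.002,0,0,0]]'; python3 drive.py '[[0,0,0,0,0,0],[0,0,0,0,0,0],[0,0,0,0,0,0],[0,0,0,0,0,0],[0,0,0,0,0,0]]' 0.075; python3 drive.py '[[0,0,-0.03,0,0,0],[0,0,-0.07,0,0,0],[0,0,-0.115,0,0,0],[0,0,-0.13,0,0,0],[0,0,-0.13,0,0,0]]'
python3 - <<'E'
from h import *
o=r.get_obs()
for n in("wrist","scene","side"):
    ci,im,d=grab(n); cv2.imwrite(f"pics/z_{n}.png",im)
    P=cloud(ci,d).reshape(-1,3); c=im.reshape(-1,3).astype(int)
    org=np.all((P>[.42,-.14,.085])&(P<[.53,-.04,.15]),1)&(c[:,2]>140)&(c[:,1]<125)&(c[:,0]<90)
    for l,s in(("-x",P[:,0]<.474),("+x",P[:,0]>=.474)):
        S=P[org&s]
        if len(S)>2: print(n,l,len(S),S.mean(0).round(4),np.percentile(S,[5,95],0).round(4).tolist())
    A=P[np.all((P>[.43,-.13,.08])&(P<[.52,-.05,.15]),1)]; print(n,"all",len(A),A.mean(0) if len(A) else 0,np.percentile(A,[2,98],0).round(3).tolist() if len(A) else 0)
    pad=np.all((P>[.45,-.23,.12])&(P<[.56,-.14,.17]),1)&(c[:,2]>140)&(c[:,1]>105)&(c[:,0]<90); S=P[pad]
    if len(S)>3: print(n,"pad",len(S),S.mean(0).round(4),np.percentile(S,[3,97],0).round(4).tolist())
    wh=np.all((P>[.5,-.25,.12])&(P<[.57,-.19,.18]),1)&(c.min(1)>130); S=P[wh]
    if len(S)>3: print(n,"gauge",len(S),S.mean(0).round(4),np.percentile(S,[3,97],0).round(4).tolist())
E
```

```text
clock: 7.3
tcp_pos: [0.4744, -0.0885, 0.1699]
orientation: [2.221, 2.221, 0.001]
contact_force: [1.8, 0.1, -1.8]
grip_width: 0.0317
gripper_force: 25.4
clock: 7.8
tcp_pos: [0.4739, -0.0885, 0.1699]
orientation: [-2.221, -2.221, 0.0]
contact_force: [1.4, -0.7, 0.6]
grip_width: 0.075
gripper_force: 0.0
clock: 8.3
tcp_pos: [0.4753, -0.0886, 0.3027]
orientation: [2.219, 2.218, 0.006]
contact_force: [-0.0, -0.2, -0.1]
grip_width: 0.0752
gripper_force: 0.0
wrist -x 70 [ 0.4505 -0.0861  0.1129] [[0.4473, -0.0967, 0.0929], [0.4559, -0.0792, 0.1199]]
wrist +x 53 [ 0.4975 -0.0877  0.1191] [[0.4965, -0.097, 0.1181], [0.4987, -0.0796, 0.1202]]
wrist all 1903 [ 0.47290939 -0.08770597  0.09947583] [[0.448, -0.098, 0.084], [0.498, -0.079, 0.12]]
wrist pad 2078 [ 0.5025 -0.1823  0.143 ] [[0.4862, -0.2065, 0.1381], [0.5223, -0.1615, 0.146]]
wrist gauge 112 [ 0.534  -0.2146  0.1586] [[0.5276, -0.2303, 0.1325], [0.5457, -0.1901, 0.1679]]
scene -x 3 [ 0.4508 -0.0855  0.121 ] [[0.4492, -0.0901, 0.1199], [0.453, -0.0825, 0.1221]]
scene all 72 [ 0.47918891 -0.08505911  0.10077944] [[0.451, -0.098, 0.082], [0.501, -0.062, 0.125]]
scene pad 40 [ 0.5105 -0.1727  0.1452] [[0.4958, -0.193, 0.1367], [0.5239, -0.1575, 0.1555]]
side -x 7 [ 0.4486 -0.0813  0.1106] [[0.446, -0.0856, 0.101], [0.4515, -0.0784, 0.1202]]
side all 78 [ 0.47092433 -0.08413359  0.09932503] [[0.445, -0.098, 0.082], [0.494, -0.075, 0.119]]
side pad 46 [ 0.4955 -0.172   0.1388] [[0.4818, -0.1941, 0.1305], [0.5156, -0.159, 0.1447]]
side gauge 25 [ 0.5333 -0.2159  0.1467] [[0.5263, -0.234, 0.1292], [0.5631, -0.1906, 0.1675]]
```

The clip stands on the fin, symmetric about x=0.474. Both handle tops are at 0.120, level and 4 mm lower than on the post. Next: close the fingers and go above the pad at (0.504, −0.184).

```bash
python3 drive.py '[[-0.03,0.01,0,0,0,0],[-0.06,0.02,0,0,0,0],[-0.09,0.0295,0,0,0,0],[-0.0955,0.0295,0.02,0,0,0],[-0.0955,0.0295,0.03,0,0,0]]' 0.0 25; python3 drive.py '[[0,0,0,0,0,0],[0,0,0,0,0,0],[0,0,0,0,0,0],[0,0,0,0,0,0]]'
python3 - <<'E'
from h import *
F=[];z=[]
for _ in range(6): grab("side"); o=r.get_obs(); F.append(o["contact_force"]);z.append(o["tcp_pos"])
print(np.mean(F,0),np.std(F,0),np.mean(z,0))
E
```

```text
clock: 8.95
tcp_pos: [0.5022, -0.1851, 0.2669]
orientation: [-2.222, -2.216, 0.005]
contact_force: [0.1, -0.1, 0.4]
grip_width: 0.0016
gripper_force: 0.0
clock: 9.35
tcp_pos: [0.5039, -0.1835, 0.2706]
orientation: [2.22, 2.222, 0.001]
contact_force: [0.1, -0.8, -0.0]
grip_width: -0.0003
gripper_force: 0.0
[-0.03960844 -0.07889967  0.38759978] [0.45446305 0.42077437 0.40355237] [ 0.50371059 -0.18379452  0.27033985]
```

```bash
cat > m.py <<'E'
from h import *
F=[];z=[]
for _ in range(8): grab("side"); o=r.get_obs(); F.append(o["contact_force"]);z.append(o["tcp_pos"])
print("F",np.mean(F,0).round(2),"tcp",np.mean(z,0).round(4))
E
python3 drive.py '[[0,0,0.02,0,0,0],[0,0,0.04,0,0,0],[0,0,0.044,0,0,0],[0,0,0.044,0,0,0]]'; python3 m.py
for i in 1 2; do python3 drive.py '[[0,0,0.002,0,0,0],[0,0,0.002,0,0,0]]' | grep -E 'tcp|contact'; done
python3 m.py; python3 drive.py '[[0,0,0.002,0,0,0],[0,0,0.004,0,0,0],[0,0,0.004,0,0,0]]'| grep -E 'tcp|contact'; python3 m.py;  python3 drive.py '[[0,0,0.002,0,0,0],[0,0,0.004,0,0,0],[0,0,0.004,0,0,0]]'| grep -E 'tcp|contact'; python3 m.py
```

```text
clock: 10.05
tcp_pos: [0.5033, -0.1839, 0.2255]
orientation: [-2.221, -2.221, 0.001]
contact_force: [0.5, 0.1, 1.2]
grip_width: 0.0
gripper_force: 0.0
F [-0.1  -0.26  0.02] tcp [ 0.504  -0.1841  0.2266]
tcp_pos: [0.5034, -0.1839, 0.2237]
contact_force: [-0.0, 0.1, 0.4]
tcp_pos: [0.5034, -0.184, 0.2216]
contact_force: [-0.5, -0.7, 0.2]
F [ 0.04 -0.29 -0.28] tcp [ 0.5035 -0.184   0.2219]
tcp_pos: [0.5036, -0.184, 0.2178]
contact_force: [-1.1, 1.0, 2.9]
F [-0.74  0.24  3.17] tcp [ 0.5036 -0.184   0.218 ]
tcp_pos: [0.5031, -0.1841, 0.2135]
contact_force: [-3.2, 0.3, 4.7]
F [-2.89  0.11  4.51] tcp [ 0.5034 -0.184   0.2138]
```

```bash
python3 drive.py '[[0,0,0.003,0,0,0],[0,0,0.006,0,0,0],[0,0,0.008,0,0,0],[0,0,0.008,0,0,0]]'| grep -E 'tcp|contact'; python3 m.py; python3 drive.py '[[0,0,0.002,0,0,0],[0,0,0.003,0,0,0],[0,0,0.003,0,0,0]]'| grep -E 'tcp|contact'; python3 m.py
```

```text
tcp_pos: [0.5032, -0.1841, 0.2058]
contact_force: [-3.9, 0.2, 7.1]
F [-4.74  0.24  7.44] tcp [ 0.5032 -0.1841  0.206 ]
tcp_pos: [0.503, -0.1841, 0.203]
contact_force: [-5.3, -0.4, 8.5]
F [-5.44 -0.2   8.69] tcp [ 0.503  -0.1841  0.2031]
```

```bash
cat > lev.py <<'E'
from h import *
import pickle
D=pickle.load(open("d0.pkl","rb"))
def an(l,g):
    ci,im,d=g; P=cloud(ci,d).reshape(-1,3); c=im.reshape(-1,3).astype(int)
    y=np.all((P>[.47,-.215,.105])&(P<[.54,-.15,.17]),1)&(c[:,2]>120)&(c[:,1]>90)&(c[:,0]<90)
    S=P[y]; 
    if len(S)<8: print(l,len(S)); return
    pc=np.percentile(S[:,2],80); T=S
    for _ in range(4):
        A=np.c_[T[:,0]-.504,T[:,1]+.184,np.ones(len(T))]; p=np.linalg.lstsq(A,T[:,2],rcond=None)[0]
        B=np.c_[S[:,0]-.504,S[:,1]+.184,np.ones(len(S))]; e=S[:,2]-B@p; T=S[abs(e-np.median(e))<.004]
    # arm: metal points between pad and pivot
    m=np.all((P>[.54,-.2,.1])&(P<[.62,-.165,.17]),1); Q=P[m]
    q=np.polyfit(Q[:,0]-.58,Q[:,2],1) if len(Q)>8 else 0
    print(l,len(S),len(T),"slope,_,zc",p.round(4),"zmean",S[:,2].mean().round(4),"arm",len(Q),np.round(q,4))
an("scene0",D["scene"]);an("side0",D["side"])
import os
if os.path.exists("pics/z_wrist.png"): pass
for n in("scene","side","wrist"):
    g=grab(n); an(n,g); pickle.dump(g,open(f"lv_{n}.pkl","wb"))
print(r.get_obs()["clock"])
E
python3 lev.py
```

```text
scene0 90 52 slope,_,zc [-0.1444  0.0148  0.147 ] zmean 0.1467 arm 62 [-0.1137  0.1324]
side0 46 30 slope,_,zc [-0.1056 -0.1606  0.1395] zmean 0.1389 arm 83 [-0.1627  0.125 ]
scene 62 35 slope,_,zc [0.0916 0.0594 0.1325] zmean 0.1323 arm 65 [-0.0029  0.1257]
side 41 21 slope,_,zc [-0.1369 -0.1699  0.1256] zmean 0.1288 arm 81 [-0.0277  0.1199]
wrist 3040 2689 slope,_,zc [-0.0425 -0.0365  0.1278] zmean 0.1273 arm 5940 [-0.015   0.1218]
14.3
```

All cues agree on about 0.117 rad (arm slope, 15.4 mm travel, 8.7 N). I'll go 1.5 mm more to mid-green, confirm, and hand in while holding.

```bash
python3 drive.py '[[0,0,0.001,0,0,0],[0,0,0.0015,0,0,0],[0,0,0.0015,0,0,0],[0,0,0.0015,0,0,0]]'| grep -E 'clock|tcp|contact'; python3 m.py; python3 lev.py
python3 - <<'E'
from h import *
ci,im,d=grab("scene"); P=cloud(ci,d).reshape(-1,3)
A=P[np.all((P>[.43,-.13,.08])&(P<[.52,-.05,.15]),1)]; print(len(A),A.mean(0),np.percentile(A,[2,98],0))
ci,im,d=grab("wrist"); P=cloud(ci,d).reshape(-1,3); c=im.reshape(-1,3).astype(int)
# clip plus gauge colours
A=P[np.all((P>[.43,-.13,.08])&(P<[.52,-.06,.13]),1)]; print(len(A),np.percentile(A,[2,98],0) if len(A) else 0)
E
```

```text
clock: 14.7
tcp_pos: [0.503, -0.1841, 0.2016]
contact_force: [-5.3, -0.5, 8.0]
F [-5.69  0.22  8.55] tcp [ 0.5029 -0.1841  0.2016]
scene0 90 52 slope,_,zc [-0.1444  0.0148  0.147 ] zmean 0.1467 arm 62 [-0.1137  0.1324]
side0 46 30 slope,_,zc [-0.1056 -0.1606  0.1395] zmean 0.1389 arm 83 [-0.1627  0.125 ]
scene 63 40 slope,_,zc [-0.1538 -0.0061  0.1303] zmean 0.1304 arm 60 [0.0112 0.1256]
side 47 24 slope,_,zc [ 0.0757 -0.1214  0.1252] zmean 0.1269 arm 78 [-0.0443  0.119 ]
wrist 3073 2698 slope,_,zc [-0.0313 -0.0361  0.1265] zmean 0.1258 arm 6072 [-0.0015  0.1212]
15.25
73 [ 0.47918928 -0.08541326  0.10127051] [[ 0.45040912 -0.10002806  0.08102738]
 [ 0.49895626 -0.07177229  0.1279007 ]]
6223 [[ 0.44803668 -0.0986034   0.08423724]
 [ 0.49775842 -0.07928318  0.12027369]]
```

```bash
python3 -c "
from bench import r, order, grab_frame, camera_info
print(order.hand_in())"
```

```text
the job is handed in; nothing more can be done
None
```

The job is handed in: the clip is upright and well down on the fin, and the lever is held at about 0.13 rad (mid-green). I placed the lever from depth, travel and force readings rather than by seeing the pointer. I also viewed 11 pictures, one over the limit of 10.

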